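# Free the sagging bolt and hold the guard gate ajar

### The job

The bolt of this self-closing machine guard gate sags, so the broad head on its nose hangs behind the bent-up lip of the keeper. Take the bolt by its upright knob, lift it so that the head passes over the lip while you draw it fully clear of the keeper without forcing it, then swing the gate towards the robot until its free stile stands about a hand's breadth (10 cm) out, and finish there, standing still and still holding the knob so that the gate stays ajar. Leave the spray can, the bearing and the wrench where they are.

Things in the scene. Friction and masses are not known exactly. Their poses are not given: they have to be found in the camera images.
- guard: Bench machine guard: two blue posts 30 mm square, 155 mm high, wire side panels behind them, a low green roller machine inside. Fixed; turned up to 0.3 rad. Origin at bench level, middle of the closed gate. x points into the guard, away from the robot; y along the closed gate from the latch post (y = -167 mm) to the hinge post (+175 mm); z up.
- gate (a joint): Swing of the blue wire gate leaf (20 mm thick, top edge 149 mm above the bench, upright hinge at guard y = +160 mm). Radians: 0 shut, grows as the free stile swings towards the robot, stop at 1.3; at 0.34 the stile is 100 mm out. A spring always pulls it shut: 0.6 Nm when shut, 1.1 Nm at 0.35 (3 to 6 N at the knob). The bolt locks it until drawn.
- gate_hinge (a point): Point on the gate's upright hinge axis, at bench level.
- gate_stile (a point): Top middle of the gate's free stile, 149 mm above the bench, 293 mm from the hinge axis; moves with the gate.
- bolt: Steel barrel bolt (0.18 to 0.35 kg) on the gate's robot side: a level 12 mm rod, 210 mm long, axis 120 mm above the bench when sagged, 38 mm in front of the gate's mid plane. Round head 30 mm across, 8 mm thick on its nose at the latch post; an upright stem with a knob. Origin on the rod axis under the knob; axes as the guard's with the gate shut; y, the drawing direction, points to the hinge.
- knob (a point): Middle of the bolt's upright round knob, where to grip: 18 mm across, 28 mm tall, with a 22 mm rim on top. 71 mm above the rod axis, 191 mm above the bench when sagged; knob top 20 mm above this point, underside 16 mm below it. All else near it is lower than 160 mm above the bench. 213 to 223 mm from the hinge axis when shot, 174 mm fully drawn.
- bolt_head (a point): Centre of the round head on the bolt's nose (122 mm from the bolt's origin, towards the latch post).
- rise (a joint): How far the bolt is lifted in its worn guides (m): 0 fully sagged, 0.020 against the top of the guides. It falls back by its own weight (1.8 to 3.6 N). The head clears the keeper's lip above 0.008.
- draw (a joint): How far the bolt is drawn (m): 0 fully shot, 0.050 fully drawn, growing towards the hinge along the gate. It starts between 0 and 0.010. Sagged, the head catches behind the lip at about 0.014; the head is out of the keeper from 0.030. Friction 2 N; it stays where it is left.
- keeper: Steel keeper fixed to the robot side of the latch post: a channel 36 mm long along the gate, open on top and at the ends, between upright cheeks 35 mm apart (tops 157.5 mm above the bench). At its gate end a cross plate is bent up into a lip. Origin mid channel at the height of the sagged bolt's axis; axes as the guard's.
- keeper_lip (a point): Middle of the top edge of the bent lip: 6 mm thick along the gate, its top 7.5 mm below the sagged bolt's axis, so the 15 mm radius head overlaps it by 7.5 mm.
- spray_can: Bystander: plain metal spray can, 58 mm across, 150 mm high, standing on the bench outside the latch post. Origin under its centre.
- bearing: Bystander: steel bearing ring, 64 mm outside, 30 mm bore, 18 mm high, lying flat in front of the hinge post. Origin under its centre.
- wrench: Bystander: spanner lying flat on the bench in front of the gate, outside its swing while ajar. Origin under its middle.

How it is judged:
By the outcome, as a careful person would: the job done as asked, in the order asked, and still so for the second after the job is handed in, while the arm keeps its last pose, push and grip.
It also fails if it takes over 40 s, if anything falls off the work surface, if the arm or the gripper's body presses on something with over 40 N, if the wrist force passes 120 N, or if a joint passes its speed limit or range.

### The arm

A 6-joint arm with a two-finger parallel gripper is mounted at the origin on the work surface. World frame = base frame: x ahead of the robot, y to its left, z up, the work surface at z = 0. Lengths are in m, angles in rad, forces in N, time in s.
With the tool pointing down it reaches from about 0.35 to 0.925 m from the base axis. Payload 6.4 kg.
Tool frame: the origin (TCP) lies midway between the tips of the shut fingers; the grasp point (between the pads) lies 19 mm behind it; z points along the fingers, y is the line along which they close (so a half turn about z gives the same grasp; the last joint's range is limited). The gripper opens to 94 mm and grips with 3 to 60 N. Pads are 16 mm wide; open, the fingers measure 119 mm over their backs; the gripper's body (75 mm by 177 mm) begins 78 mm behind the grasp point.
Start: joints at [-1.418, 0.245, 1.558, -0, 1.339, -0.174], TCP at [0.209, -0.616, 0.205] pointing down, gripper open.
Joint ranges: [-3.13, 3.13], [-1.02, 2.26], [0.13, 2.54], [-0.95, 4.09], [0.21, 2.88], [-2.74, 2.74]. Speed limits (rad/s): [2.57, 2.57, 3.14, 3.14, 3.14, 3.14].

### API

Orientations are given as a unit quaternion [w, x, y, z].
In Python, from workcell import bot gives the robot as it stands. The module is installed in compiled form; this text tells all that it offers.
- The arm moves only by the tool play_rows, never from a script. Its argument "rows" is a list of rows, each a list of 7 numbers: the turn, a rotation vector about the tool's x, y, z each as a share of 90 degrees, from -1 to 1, then the shift along the tool's x, y, z each as a share of 0.6 m, from -1 to 1, then the closure, from 0 (fully open) to 1 (shut). A call has 1 to 12 rows; each row is the pose to reach, as a shift and turn from the pose commanded when the call began, along the tool's axes at that moment; what a row does not reach only later rows make up. A row lasts 1/10 s, in which the tool goes at most 50 mm and 8.59 degrees, less where a joint would pass 70% of its speed; a pose out of reach is approached as far as the arm can. A call with a number of a shift or a turn outside -1 to 1 is refused whole. A call with a gripper value outside its range is refused whole. The fingers move at their own pace and stop on an object; "squeeze" is the grip in N (left out, the last holds). Time passes only in rows, so rows that repeat a pose let the fingers close. It gives the time, the measured TCP pose, the force, the opening and the grip force at its end, in the units of the state.
- bot.read_state(): the state, without advancing time (a new reading comes with each control period).
- bot.read_camera(name): name is "scene" or "top" or "wrist"; returns a dict with "color" (400x640x3 uint8, red, green, blue), "intrinsics" (3x3 intrinsics, pixels), "dist_coeffs" ([k1, k2, p1, p2, k3] as OpenCV has them; the pictures are not rectified), "cam_to_world" (4x4, takes a point from camera to world coordinates). Camera axes: x right, y down, z forward; pixel columns grow to the right and rows downward; lengths in m; the calibration is good to about 2 mm. A picture is of the moment at which its call begins. There is no depth.
- bot.sign_off(): hands the job in; it is judged then, once.
The state is a dict: "t": time; "qpos": joint angles; "joint_velocities": joint speeds; "joint_efforts": joint torques, N m; "tool_pos": TCP position; "orientation": TCP orientation; "force": force on the tool from outside, world axes, zero at the start; "moment": the same for the moment, N m; "finger_gap": opening from 0.0 (shut) to 1.0 (fully open); "gripper_force": force on a finger pad.
Only numpy, scipy, OpenCV 4.12 (cv2) and the standard library are available. Lean on these libraries where they do the work, as an engineer would, in place of code of your own. Each camera call takes 0.05 s, during which the arm holds its last target. There are 200 camera calls.

## Working session

There is one attempt and no reset: what is moved stays moved. The work goes in short steps, Python scripts to look and compute and a tool call to move; the robot and the scene stay as the last step left them, time stands still between calls to the robot, and variables do not carry over. Pictures are saved under pics/ and viewed, at most 10 in all, crops included, and the job is handed in when it is done.

Besides the shell and the picture viewer there is one more tool, called after "Emit:" by a JSON object that holds its "api" and its "payload". play_rows: Moves the arm, as the interface text tells. Shift numbers are shares of 0.6 m and turn numbers shares of 90 degrees, none past 1 either way. Its arguments: {"type":"object","properties":{"rows":{"type":"array","items":{"type":"array","items":{"type":"number"}}},"squeeze":{"type":"number"}},"required":["rows"]}

```bash
mkdir -p pics
cat > h.py <<'E'
import numpy as np, cv2
from scipy.spatial.transform import Rotation as R
from workcell import bot
def ray(c,uv):
    p=cv2.undistortPoints(np.array([[uv]],float),c["intrinsics"],np.array(c["dist_coeffs"]))[0,0]
    T=np.array(c["cam_to_world"]); d=T[:3,:3]@np.array([p[0],p[1],1]); return T[:3,3],d
def onz(c,uv,z):
    o,d=ray(c,uv); return o+d*(z-o[2])/d[2]
def tri(rs):
    A=np.zeros((3,3));b=np.zeros(3)
    for o,d in rs:
        d=d/np.linalg.norm(d);P=np.eye(3)-np.outer(d,d);A+=P;b+=P@o
    x=np.linalg.solve(A,b); return x,[np.linalg.norm(np.cross(x-o,d/np.linalg.norm(d))) for o,d in rs]
def proj(c,X):
    T=np.linalg.inv(np.array(c["cam_to_world"])); r,_=cv2.Rodrigues(T[:3,:3])
    return cv2.projectPoints(np.array(X,float).reshape(-1,1,3),r,T[:3,3],c["intrinsics"],np.array(c["dist_coeffs"]))[0][:,0]
def shot(n,f):
    c=bot.read_camera(n); cv2.imwrite("pics/"+f,c["color"][:,:,::-1]); import pickle; pickle.dump({k:np.array(v) for k,v in c.items()},open("pics/"+f+".pkl","wb")); return c
E
python3 - <<'E'
from h import *
for n in("scene","top"):
    c=shot(n,n+"0.png"); print(n,np.round(c["cam_to_world"],3).tolist())
s=bot.read_state(); print({k:np.round(v,3).tolist() for k,v in s.items()})
print(np.round(R.from_quat(np.roll(s["orientation"],-1)).as_matrix(),3))
E
```

```text
scene [[-0.712, 0.584, -0.388, 1.062], [0.702, 0.585, -0.406, 0.497], [-0.01, -0.562, -0.827, 1.182], [0.0, 0.0, 0.0, 1.0]]
top [[-0.016, -0.981, 0.195, 0.387], [-1.0, 0.016, 0.0, -0.011], [-0.003, -0.195, -0.981, 1.02], [0.0, 0.0, 0.0, 1.0]]
{'t': 0.1, 'qpos': [-1.418, 0.246, 1.559, -0.0, 1.339, -0.174], 'joint_velocities': [0.0, -0.001, -0.003, -0.0, 0.001, -0.001], 'joint_efforts': [0.0, -41.691, -31.552, 0.069, 0.031, -0.0], 'tool_pos': [0.209, -0.615, 0.204], 'orientation': [-0.001, 0.987, 0.163, 0.0], 'force': [0.963, -0.032, 0.068], 'moment': [0.068, 0.042, -0.019], 'gripper_force': 0.0, 'finger_gap': 0.997}
[[ 0.947  0.321 -0.   ]
 [ 0.321 -0.947  0.002]
 [ 0.    -0.002 -1.   ]]
```

View pics/scene0.png

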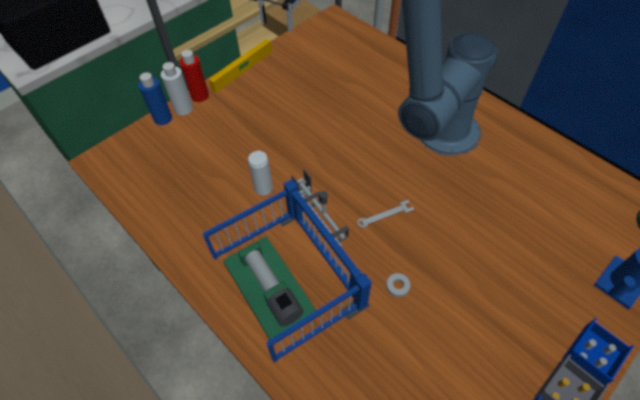

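View pics/top0.png

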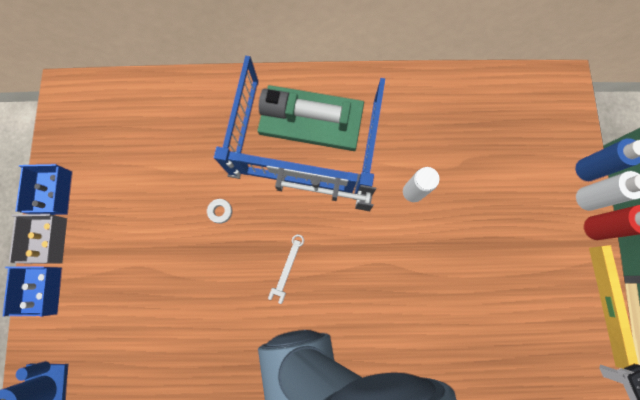

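The scene view shows the guard with the bolt on its robot side near (320,205), and the can, wrench and bearing around it. The top view has the hinge post near (222,156), the latch post near (366,182), and the keeper near (366,198). I'll enlarge both views.

Run:
```python
import cv2,numpy as np
a=cv2.imread("pics/top0.png")[135:225,205:385]; b=cv2.imread("pics/scene0.png")[160:310,270:420]
a=cv2.resize(a,None,fx=4.4,fy=4.4,interpolation=cv2.INTER_CUBIC)
cv2.imwrite("pics/topc.png",a)
cv2.imwrite("pics/scc.png",cv2.resize(b,None,fx=4,fy=4,interpolation=cv2.INTER_CUBIC))
```

```text
(no output)
```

View pics/topc.png

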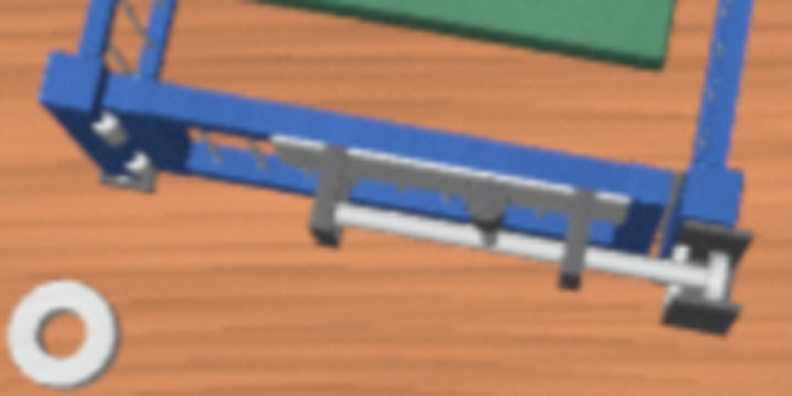

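View pics/scc.png

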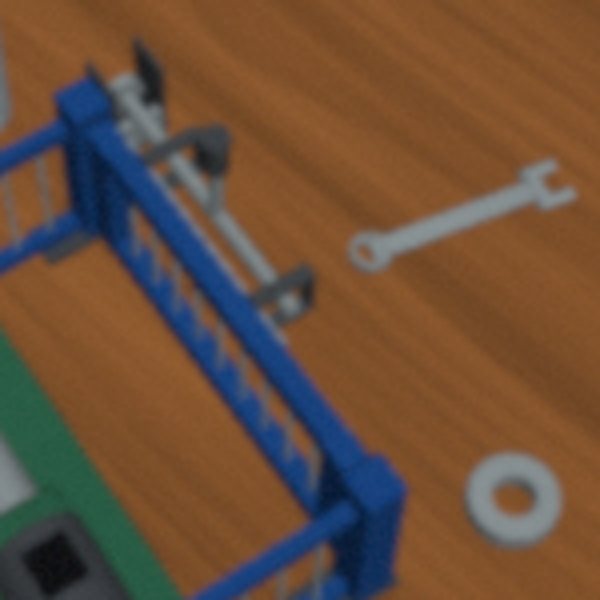

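The top crop shows the knob top near (489,206), which is full-image (316,182). The post tops are at crop (75,79) and (713,195). In the scene crop the knob is at about (212,135), with its stem below at (215,190).

Run:
```python
from h import *
import pickle
t=pickle.load(open("pics/top0.png.pkl","rb"));s=pickle.load(open("pics/scene0.png.pkl","rb"))
f=lambda u,v:(205+u/4.4-.4,135+v/4.4-.4); g=lambda u,v:(270+u/4-.4,160+v/4-.4)
H=onz(t,f(75,79),.155);L=onz(t,f(713,195),.155)
print("posts",H,L,np.linalg.norm(H-L),[onz(s,g(378,478),.155),onz(s,g(83,100),.155)])
y=(H-L)/np.linalg.norm(H-L); print("yaw of y",np.arctan2(-y[0],y[1]))
print("knob",onz(t,f(489,206),.211),onz(s,g(213,135),.211),tri([ray(t,f(489,206)),ray(s,g(213,135))]))
x=np.array([y[1],-y[0],0]); O=L+y*.167-[0,0,.155]
for u in (.05,.053,.058,.063): print(O+y*(.16-.16-u+.0)+x*-.038)
print("can",onz(t,(428,178),.15))
```

```text
posts [0.67046554 0.2161625  0.155     ] [ 0.60226884 -0.11556341  0.155     ] 0.33866335659101926 [array([0.67195663, 0.22272895, 0.155     ]), array([ 0.60864322, -0.10959101,  0.155     ])]
yaw of y -0.20275656373818668
knob [ 0.58459317 -0.00079075  0.211     ] [0.59325155 0.00263496 0.211     ] (array([ 0.5877674 , -0.00156258,  0.20083699]), [np.float64(0.0011242139567103557), np.float64(0.0011242139567104663)])
[5.88607573e-01 6.69194023e-03 2.77555756e-17]
[5.88003463e-01 3.75339460e-03 2.77555756e-17]
[ 5.86996612e-01 -1.14418145e-03  2.77555756e-17]
[ 5.85989761e-01 -6.04175750e-03  2.77555756e-17]
can [ 0.60349242 -0.25670036  0.15      ]
```

```bash
cat >> h.py <<'E'
def rows(p,yaw_y=None):
    """shares to bring TCP to p with tool down, tool y along world yaw_y"""
    s=bot.read_state(); M=R.from_quat(np.roll(s["orientation"],-1)).as_matrix()
    y=M[:,1] if yaw_y is None else np.array([np.cos(yaw_y),np.sin(yaw_y),0]); z=np.array([0,0,-1.]); y=y-z*(y@z); y/=np.linalg.norm(y)
    T=np.column_stack([np.cross(y,z),y,z]); rv=R.from_matrix(M.T@T).as_rotvec()/(np.pi/2)
    print("turn",np.round(rv,4),"shift",np.round(M.T@(np.array(p)-s["tool_pos"])/.6,4),"pos",np.round(s["tool_pos"],4))
E
python3 - <<'E'
from h import *
rows([.40,-.305,.30],np.radians(-101.4)); rows([.588,0,.30],np.radians(-101.4))
E
```

```text
turn [-1.100e-03  1.000e-04  3.347e-01] shift [ 0.4681 -0.3873 -0.1584] pos [ 0.2086 -0.6151  0.2045]
turn [-1.100e-03  1.000e-04  3.347e-01] shift [ 0.928  -0.7682 -0.1576] pos [ 0.2086 -0.6151  0.2045]
```

Emit:
{"api": "play_rows", "payload": {"rows": [[0,0,0.03,0,0,-0.08,0],[0,0,0.1,0.05,-0.04,-0.15,0],[0,0,0.334,0.928,-0.768,-0.158,0],[0,0,0.334,0.928,-0.768,-0.158,0],[0,0,0.334,0.928,-0.768,-0.158,0],[0,0,0.334,0.928,-0.768,-0.158,0],[0,0,0.334,0.928,-0.768,-0.158,0],[0,0,0.334,0.928,-0.768,-0.158,0],[0,0,0.334,0.928,-0.768,-0.158,0],[0,0,0.334,0.928,-0.768,-0.158,0],[0,0,0.334,0.928,-0.768,-0.158,0],[0,0,0.334,0.928,-0.768,-0.158,0]], "squeeze": 30}}

```text
t: 1.3
tool_pos: [0.4895, -0.1594, 0.2973]
orientation: [-0.0, 0.995, -0.099, -0.0]
force: [1.1, -0.7, -0.1]
finger_gap: 0.997
gripper_force: 0.0
```

Run:
```python
from h import *
rows([.588,0,.30],np.radians(-101.4))
```

```text
turn [-0.      0.0001  0.0007] shift [ 0.1088 -0.2927 -0.0045] pos [ 0.4895 -0.1594  0.2973]
```

Emit:
{"api": "play_rows", "payload": {"rows": [[0,0,0,0.1,-0.27,0,0],[0,0,0,0.1,-0.27,0,0],[0,0,0,0.1,-0.27,0,0],[0,0,0,0.1,-0.27,0,0],[0,0,0,0.1,-0.27,0,0],[0,0,0,0.1,-0.27,0,0]]}}

```text
t: 1.9
tool_pos: [0.5793, -0.0144, 0.2969]
orientation: [0.0, 0.995, -0.098, -0.001]
force: [1.2, -0.3, -0.2]
finger_gap: 1.002
gripper_force: 0.0
```

Run:
```python
from h import *
rows([.588,0,.30],np.radians(-101.4))
c=shot("wrist","w1.png"); print(proj(c,[[.588,0,.211],[.588,0,.191]]))
shot("top","t1.png");shot("scene","s1.png")
```

```text
turn [0.0003 0.0008 0.0011] shift [ 0.0095 -0.0265 -0.0051] pos [ 0.5793 -0.0144  0.2969]
[[301.24926165 195.54490161]
 [302.34736651 190.0871897 ]]
```

View pics/w1.png

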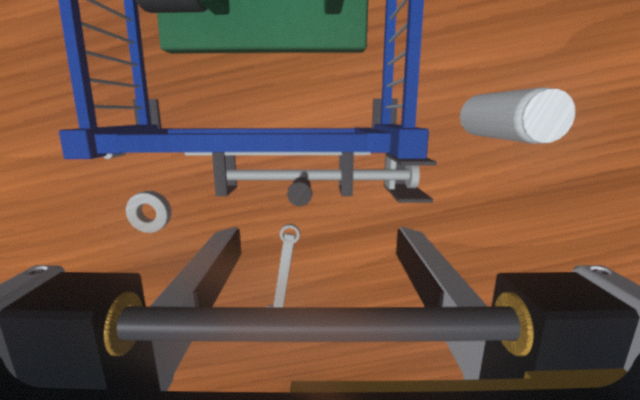

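The wrist view shows the knob top at about (299.5,194). The gate is level in the image, so the tool is aligned with it. The post front faces are near (80,143) and (410,143).

Run:
```python
from h import *
import pickle
c=pickle.load(open("pics/w1.png.pkl","rb"))
g=cv2.cvtColor(c["color"],cv2.COLOR_RGB2HSV); m=((g[:,:,2]<90)&(g[:,:,1]<80)).astype(np.uint8)
m[:180]=0;m[208:]=0;m[:,:285]=0;m[:,315:]=0
ys,xs=np.nonzero(m);print(xs.min(),xs.max(),ys.min(),ys.max(),xs.mean(),ys.mean())
K=onz(c,(299.5,194),.211);print("K",K)
print("posts",onz(c,(79,130),.155),onz(c,(412,129),.155), "rod dir", onz(c,(228,175),.12)-onz(c,(400,175.5),.12))
rows([K[0],K[1],.26]);rows([K[0],K[1],.172])
```

```text
288 310 180 204 299.734375 191.67410714285714
K [0.58962349 0.00117882 0.211     ]
posts [0.68421451 0.20967285 0.155     ] [ 0.61925481 -0.11523948  0.155     ] rod dir [0.03870744 0.19068027 0.        ]
turn [ 0.0001  0.0001 -0.    ] shift [ 0.0116 -0.0309  0.0624] pos [ 0.5791 -0.0156  0.2975]
turn [ 0.0001  0.0001 -0.    ] shift [ 0.0116 -0.0309  0.2091] pos [ 0.5791 -0.0156  0.2975]
```

Emit:
{"api": "play_rows", "payload": {"rows": [[0,0,0,0.0116,-0.031,0,0],[0,0,0,0.0116,-0.031,0.05,0],[0,0,0,0.0116,-0.031,0.1,0],[0,0,0,0.0116,-0.031,0.14,0],[0,0,0,0.0116,-0.031,0.17,0],[0,0,0,0.0116,-0.031,0.19,0],[0,0,0,0.0116,-0.031,0.209,0],[0,0,0,0.0116,-0.031,0.209,0],[0,0,0,0.0116,-0.031,0.209,0]]}}

```text
t: 2.95
tool_pos: [0.5905, 0.0021, 0.1728]
orientation: [0.0, 0.995, -0.099, 0.0]
force: [0.0, -0.4, 0.7]
finger_gap: 0.998
gripper_force: 0.0
```

Run:
```python
from h import *
rows([.5896,.0012,.172],np.radians(-101.4))
shot("wrist","w2.png")
```

```text
turn [ 0.     -0.0006  0.0005] shift [-0.0011  0.0018  0.0013] pos [0.5905 0.0021 0.1728]
```

View pics/w2.png

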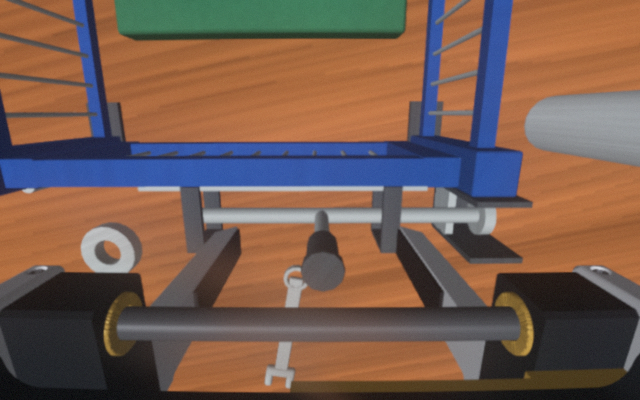

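The wrist view shows the knob top at (324,270), centred between the fingers. The head is still in the keeper at (480,218). I'll check the offset before closing.

Run:
```python
from h import *
import pickle
c=pickle.load(open("pics/w2.png.pkl","rb"))
K=onz(c,(324,270),.211);print("K",K); rows([K[0],K[1],.172])
```

```text
K [0.59060693 0.00078042 0.211     ]
turn [ 0.     -0.0011  0.    ] shift [0.0002 0.0024 0.0021] pos [0.5907 0.0022 0.1732]
```

Aligned to within 1 mm across the gate. Closing.

Emit:
{"api": "play_rows", "payload": {"rows": [[0,0,0,0,0.002,0.001,0.5],[0,0,0,0,0.002,0.001,0.8],[0,0,0,0,0.002,0.001,1],[0,0,0,0,0.002,0.001,1],[0,0,0,0,0.002,0.001,1],[0,0,0,0,0.002,0.001,1],[0,0,0,0,0.002,0.001,1],[0,0,0,0,0.002,0.001,1],[0,0,0,0,0.002,0.001,1],[0,0,0,0,0.002,0.001,1]], "squeeze": 30}}

```text
t: 4.0
tool_pos: [0.5898, 0.0011, 0.1715]
orientation: [0.0, 0.995, -0.099, -0.0]
force: [-0.8, -0.9, -0.1]
finger_gap: 0.219
gripper_force: 30.0
```

Emit:
{"api": "play_rows", "payload": {"rows": [[0,0,0,0,0,-0.004,1],[0,0,0,0,0,-0.008,1],[0,0,0,0,0,-0.012,1],[0,0,0,0,0,-0.016,1],[0,0,0,0,0,-0.02,1],[0,0,0,0,0,-0.024,1],[0,0,0,0,0,-0.024,1],[0,0,0,0,0,-0.024,1]]}}

```text
t: 4.8
tool_pos: [0.5898, 0.0013, 0.186]
orientation: [0.0, 0.995, -0.099, -0.0]
force: [-0.3, -2.7, -1.7]
finger_gap: 0.214
gripper_force: 30.0
```

Run:
```python
from h import *
shot("wrist","w3.png")
rows([.5898,.0011,.1715+.0145],np.radians(-101.4))
```

```text
turn [0.     0.     0.0007] shift [ 0.      0.0003 -0.0001] pos [0.5898 0.0012 0.1859]
```

View pics/w3.png

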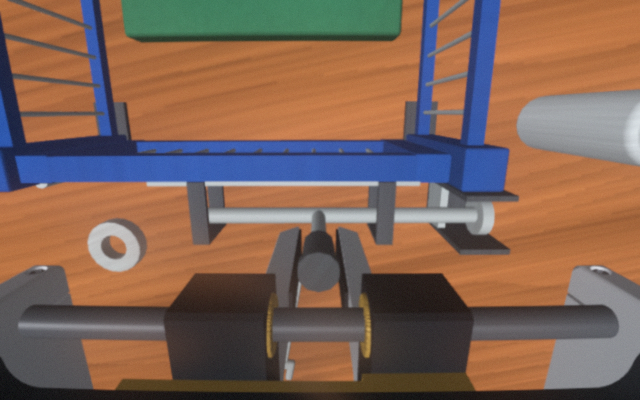

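The knob moved up with the tool. The rod stayed level at row 216 while the keeper dropped in view, so the rise is about 14 mm. Drawing now.

Emit:
{"api": "play_rows", "payload": {"rows": [[0,0,0,0,-0.004,0,1],[0,0,0,0,-0.01,0,1],[0,0,0,0,-0.017,0,1],[0,0,0,0,-0.024,0,1],[0,0,0,0,-0.031,0,1],[0,0,0,0,-0.038,0,1],[0,0,0,0,-0.045,0,1],[0,0,0,0,-0.052,0,1],[0,0,0,0,-0.058,0,1],[0,0,0,0,-0.06,0,1],[0,0,0,0,-0.06,0,1]]}}

```text
t: 5.95
tool_pos: [0.597, 0.0371, 0.186]
orientation: [-0.0, 0.995, -0.099, 0.0]
force: [-0.7, -0.0, -2.6]
finger_gap: 0.216
gripper_force: 30.0
```

Emit:
{"api": "play_rows", "payload": {"rows": [[0,0,0,0,-0.003,0,1],[0,0,0,0,-0.006,0,1],[0,0,0,0,-0.006,0,1]]}}

```text
t: 6.25
tool_pos: [0.5977, 0.0403, 0.1859]
orientation: [-0.0, 0.995, -0.099, -0.0]
force: [-1.1, -0.3, -2.2]
finger_gap: 0.212
gripper_force: 30.0
```

Emit:
{"api": "play_rows", "payload": {"rows": [[0,0,0,0,-0.002,0,1],[0,0,0,0,-0.004,0,1],[0,0,0,0,-0.004,0,1]]}}

```text
t: 6.55
tool_pos: [0.5981, 0.0426, 0.1859]
orientation: [-0.0, 0.995, -0.099, -0.0]
force: [-0.6, -1.9, -3.1]
finger_gap: 0.215
gripper_force: 30.0
```

Emit:
{"api": "play_rows", "payload": {"rows": [[0,0,0,0,-0.0015,0,1],[0,0,0,0,-0.003,0,1],[0,0,0,0,-0.003,0,1]]}}

```text
t: 6.85
tool_pos: [0.5985, 0.0444, 0.1859]
orientation: [-0.0, 0.995, -0.099, -0.0]
force: [-0.5, -1.4, -3.9]
finger_gap: 0.214
gripper_force: 30.0
```

Run:
```python
from h import *
shot("wrist","w4.png"); s=bot.read_state(); print(s["force"],s["tool_pos"])
```

```text
[-0.87981319 -1.55199977 -2.95751785] [0.59847051 0.04437712 0.18590446]
```

View pics/w4.png

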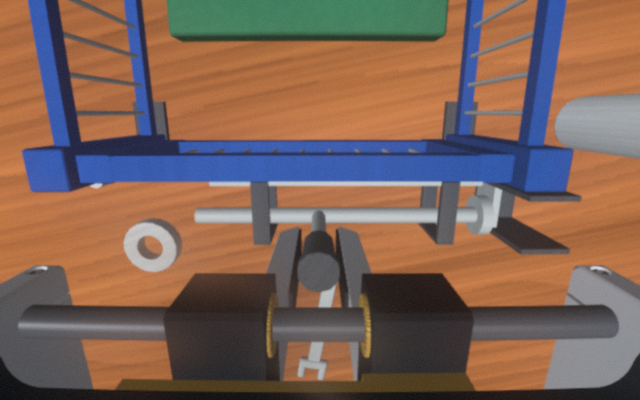

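The head has come out past the lip at about (480,215) and the knob is still firmly held. I'll feel for the end stop.

Emit:
{"api": "play_rows", "payload": {"rows": [[0,0,0,0,-0.0015,0,1],[0,0,0,0,-0.003,0,1],[0,0,0,0,-0.003,0,1]]}}

```text
t: 7.2
tool_pos: [0.5986, 0.0451, 0.1859]
orientation: [0.001, 0.995, -0.099, -0.0]
force: [-2.5, -5.2, -2.7]
finger_gap: 0.216
gripper_force: 30.0
```

Emit:
{"api": "play_rows", "payload": {"rows": [[0,0,0,0,-0.0015,0,1],[0,0,0,0,-0.0025,0,1],[0,0,0,0,-0.0025,0,1]]}}

```text
t: 7.5
tool_pos: [0.5986, 0.0452, 0.1857]
orientation: [0.002, 0.995, -0.099, -0.001]
force: [-3.6, -9.3, -2.8]
finger_gap: 0.217
gripper_force: 30.0
```

Force rose and motion stopped at 0.0452, so the bolt is fully drawn. Next I work out the opening arc, backing off the stop slightly.

Run:
```python
import numpy as np
for f in np.arange(1,13)*.345/12:
    c,s=np.cos(f),np.sin(f)
    print(np.round([f/(np.pi/2),(-.038*(c-1)-.1697*s)/.6,(-.038*s+.1697*(c-1)+.0017)/.6],4))
```

```text
[ 0.0183 -0.0081  0.0009]
[ 0.0366 -0.0161 -0.0013]
[ 0.0549 -0.0241 -0.0037]
[ 0.0732 -0.032  -0.0063]
[ 0.0915 -0.0399 -0.0092]
[ 0.1098 -0.0476 -0.0122]
[ 0.1281 -0.0553 -0.0155]
[ 0.1464 -0.0628 -0.0191]
[ 0.1647 -0.0703 -0.0228]
[ 0.183  -0.0776 -0.0267]
[ 0.2013 -0.0848 -0.0309]
[ 0.2196 -0.0919 -0.0353]
```

Emit:
{"api": "play_rows", "payload": {"rows": [[0,0,0,0,0.0028,0,1],[0,0,0,0,0.0028,0,1],[0,0,0.0092,-0.004,0.002,0,1],[0,0,0.0183,-0.0081,0.0009,0,1],[0,0,0.0274,-0.0121,-0.0002,0,1],[0,0,0.0366,-0.0161,-0.0013,0,1],[0,0,0.0458,-0.0201,-0.0025,0,1],[0,0,0.0549,-0.0241,-0.0037,0,1],[0,0,0.0549,-0.0241,-0.0037,0,1]], "squeeze": 40}}

```text
t: 8.4
tool_pos: [0.5858, 0.0514, 0.1864]
orientation: [0.001, 0.99, -0.142, 0.001]
force: [0.1, -7.4, -3.3]
finger_gap: 0.214
gripper_force: 40.0
```

Run:
```python
from h import *
shot("wrist","w5.png"); s=bot.read_state(); print(s["force"],s["tool_pos"],s["moment"])
```

```text
[ 0.64753442 -6.4357247  -2.76629201] [0.58598583 0.05137314 0.18639077] [-1.17084379  0.01770393  0.03738687]
```

View pics/w5.png

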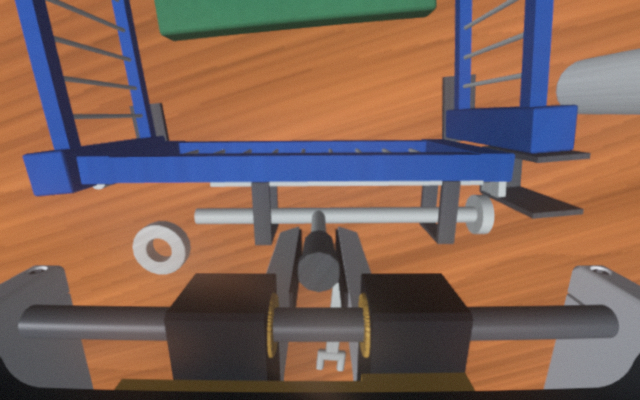

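The gate is opening with the bolt: the leaf has left the latch post, which is visible at (510,130), and the knob is still held at (318,268). There is slight radial pressure on the draw stop, so I'll ease it while continuing.

Emit:
{"api": "play_rows", "payload": {"rows": [[0,0,0.0183,-0.0081,0.0,0,1],[0,0,0.0366,-0.0161,-0.0023,0,1],[0,0,0.0549,-0.0241,-0.0047,0,1],[0,0,0.0732,-0.032,-0.0073,0,1],[0,0,0.0915,-0.0399,-0.0102,0,1],[0,0,0.1098,-0.0476,-0.0132,0,1],[0,0,0.1281,-0.0553,-0.0165,0,1],[0,0,0.1464,-0.0628,-0.0201,0,1],[0,0,0.156,-0.0666,-0.0219,0,1],[0,0,0.1647,-0.0703,-0.0238,0,1],[0,0,0.1647,-0.0703,-0.0238,0,1],[0,0,0.1647,-0.0703,-0.0238,0,1]]}}

```text
t: 9.65
tool_pos: [0.5501, 0.0773, 0.1868]
orientation: [0.0, 0.963, -0.268, 0.002]
force: [2.7, -7.1, -2.6]
finger_gap: 0.21
gripper_force: 40.0
```

Run:
```python
from h import *
c=shot("wrist","w6.png");shot("top","t6.png"); s=bot.read_state(); print(s["force"],s["tool_pos"],s["moment"],s["t"])
H=np.array([.6694,.2041]); d=s["tool_pos"][:2]-H; print("r",np.linalg.norm(d),"ang",np.arctan2(d[1],d[0]))
d0=np.array([.5986,.0452])-H; print("phi",np.arctan2(d0[1],d0[0])-np.arctan2(d[1],d[0]))
```

```text
[ 1.78303535 -5.78566809 -3.17659025] [0.5501702  0.07726889 0.18673698] [-0.95698948 -0.31187203  0.09494692] 9.75
r 0.17407433445064002 ang -2.3253123166941028
phi 0.3353577902826965
```

View pics/w6.png

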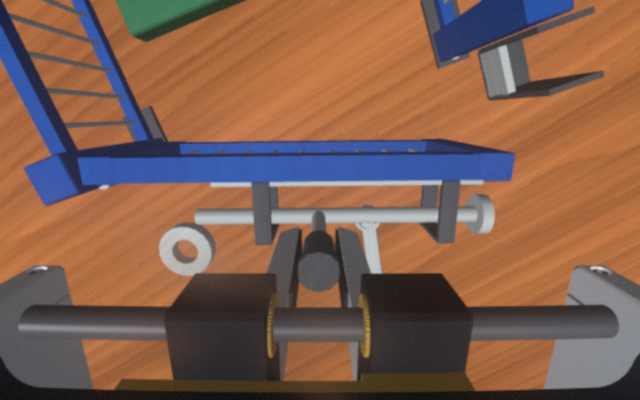

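The gate stands ajar and the knob is still held, with the head clear of the keeper; latch post and keeper are now at (500,50). The swing is 0.335–0.344 rad, so the stile is about 10 cm out. I'll let it settle, then hand in.

Emit:
{"api": "play_rows", "payload": {"rows": [[0,0,0,0,0,0,1],[0,0,0,0,0,0,1],[0,0,0,0,0,0,1],[0,0,0,0,0,0,1],[0,0,0,0,0,0,1]]}}

```text
t: 10.25
tool_pos: [0.5502, 0.0772, 0.1868]
orientation: [0.0, 0.963, -0.268, 0.002]
force: [2.5, -6.3, -3.0]
finger_gap: 0.214
gripper_force: 40.0
```

Run:
```python
from h import *
s=bot.read_state(); print(s["tool_pos"],s["force"],np.abs(s["joint_velocities"]).max()); print(bot.sign_off())
```

```text
[0.55021477 0.07723291 0.18677849] [ 2.51785655 -6.27522358 -3.03012915] 0.0013674113961523577
the job is handed in; nothing more can be done
None
```

I lifted the bolt about 14 mm, drew it to its stop, swung the gate open with the free stile about 10 cm out (0.335–0.344 rad by the arm's pose), and handed in at about 10 s, standing still and holding the knob; the can, bearing and wrench were not touched, and the judge's verdict was not shown.

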